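Put the cleaned microscope objectives back in their canisters

ROBOT

A 6-joint arm with a two-finger parallel gripper is mounted at the origin on a cart in front of the work surface, level with it; the furniture and walls round the work are solid. World frame = base frame: x ahead of the robot, y to its left, z up, the work surface at z = 0. Lengths are in mm, angles in rad, forces in N, time in s.
With the tool pointing down it reaches from about 300 to 775 mm from the base axis. Payload 14.6 kg.
Tool frame: the origin (TCP) lies on the centre line of the jaws, within the pads' length; the fingertips stand 19 mm ahead of it and the grasp point (between the pads) is the TCP (bot.tip_reach is the distance from the TCP to the fingertips, in mm); y points along the fingers, x is the direction in which the jaws open and shut, and the axes are right-handed (so a half turn about y gives the same grasp; the last joint's range is limited). The gripper opens to 85 mm and grips with 20 to 120 N. Pads are 22 mm wide; open, the fingers measure 114 mm over their backs; the gripper's body (76 mm by 85 mm) begins 54 mm behind the grasp point. The pads swing forward as they close: fully open they stand 13 mm farther back than shut.
Start: joints at [1.272, 0.3, 1.521, -0, 1.321, -0.067], TCP at [126.349, 535.281, 250.281] pointing down, gripper open.
Joint ranges: [-3.03, 3.03], [-0.79, 2.21], [0.23, 2.52], [-1.04, 4.18], [0, 3.07], [-2.55, 2.55]. Speed limits (rad/s): [2.22, 2.22, 2.57, 3.14, 3.14, 3.14].

INTERFACE

Orientations are given as a unit quaternion [w, x, y, z].
In Python, from rig import bot gives the robot as it stands. Calls block until the motion is done:
- bot.move_to(position, orientation): joint-space move of the TCP to a pose.
- bot.servo_line(position, attitude=None, speed=150, until_force=None): straight line of the TCP; attitude=None keeps the orientation; speed is the mean speed in mm/s. With until_force (N) it stops when the force on the tool has changed by that much, and returns True; else False.
- bot.move_joints(angles): joint-space move.
- bot.move_gripper(opening, grip_force=None): finger opening in mm; grip_force is the grip in N (None keeps the last); returns when the fingers have stopped.
- bot.dwell(seconds).
- bot.ik(position, orientation): joint angles nearest the present ones, or None.
- bot.read_state(): the state.
- bot.read_camera(name): name is "side" or "top"; returns a dict with "image" (420x560x3 uint8, blue, green, red), "depth" (420x560 float32, mm along the optical axis (not along the pixel's ray), 0 where there is no reading), "fovy" (degrees; the focal length in pixels is half the picture's height over the tangent of half this angle, whatever the lens; pixels are square), "cx", "cy" (the principal point, pixels), "k1" (the pictures are not rectified: a ray, as slopes to the right and down, at radius r is drawn at 1 + k1 r^2 times it, then the intrinsics apply), "eye" and "attitude" of the camera in the world. Camera axes: x right, y down, z forward; pixel columns grow to the right and rows downward; lengths in mm; the calibration is good to about 2 mm. A picture is of the moment at which its call begins.
A pose or a line that the arm cannot do raises bot.MotionError and nothing moves.
- bot.finish_job(): hands the job in, once; it reports no verdict.
The state is a dict: "clock": time; "joint_positions": joint angles; "qvel": joint speeds; "effort": joint torques, N m; "ee_pos": TCP position; "tool_rot": TCP orientation; "ft_force": force on the tool from outside, world axes, zero at the start; "moment": the same for the moment, N m; "grip_width": finger opening in mm.
Only numpy, scipy, OpenCV 4.12 (cv2) and the standard library are available. Lean on these libraries where they do the work, as an engineer would, in place of code of your own. Each camera call takes 0.05 s, during which the arm holds its last target.

TASK

The four cleaned microscope objectives stand on the lens-cleaning mat: put each one, lens up, into the open canister bottom that fits its barrel, fully down on the felt floor, so that the lids can be screwed on later. Do not drop them or let them fall over, and leave the closed canister and the filter cube where they are.

Things in the scene. Friction and masses are not known exactly. Their poses are not given: they have to be found in the camera images.
- objective_slim: slimmest and shortest of four round bare-metal microscope objectives, barrel 26 mm diameter, 46 mm tall, standing on its thread, lens up. Origin: centre of its underside; z up. From there: thread 20 mm diameter to 5 mm, conical shoulder to 10 mm, straight barrel to 38 mm, then a tapering nose. Once in its canister the rim is level with 18 mm: hold it between 21 and 38 mm.
- objective_medium: second smallest of four round bare-metal microscope objectives, barrel 33 mm diameter, 52 mm tall, standing on its thread, lens up. Origin: centre of its underside; z up. From there: thread 21 mm diameter to 5 mm, conical shoulder to 10 mm, straight barrel to 43 mm, then a tapering nose. Once in its canister the rim is level with 21 mm: hold it between 24 and 43 mm.
- objective_large: second largest of four round bare-metal microscope objectives, barrel 40 mm diameter, 60 mm tall, standing on its thread, lens up. Origin: centre of its underside; z up. From there: thread 25 mm diameter to 5 mm, conical shoulder to 10 mm, straight barrel to 50 mm, then a tapering nose. Once in its canister the rim is level with 25 mm: hold it between 28 and 50 mm.
- objective_widest: widest and tallest of four round bare-metal microscope objectives, barrel 47 mm diameter, 66 mm tall, standing on its thread, lens up. Origin: centre of its underside; z up. From there: thread 32 mm diameter to 5 mm, conical shoulder to 10 mm, straight barrel to 55 mm, then a tapering nose. Once in its canister the rim is level with 28 mm: hold it between 31 and 55 mm.
- canister_slim: loose open canister bottom, black plastic cup, for the 26 mm objective: outside 38 mm diameter, 22 mm tall, round well 31 mm diameter and 18 mm deep with a grey felt floor. Origin: centre of its underside; z up; the well's floor is 4 mm above the origin and the rim 22 mm above it.
- canister_medium: loose open canister bottom, black plastic cup, for the 33 mm objective: outside 45 mm diameter, 25 mm tall, round well 38 mm diameter and 21 mm deep with a grey felt floor. Origin: centre of its underside; z up; the well's floor is 4 mm above the origin and the rim 25 mm above it.
- canister_large: loose open canister bottom, black plastic cup, for the 40 mm objective: outside 52 mm diameter, 29 mm tall, round well 45 mm diameter and 25 mm deep with a grey felt floor. Origin: centre of its underside; z up; the well's floor is 4 mm above the origin and the rim 29 mm above it.
- canister_widest: loose open canister bottom, black plastic cup, for the 47 mm objective: outside 59 mm diameter, 32 mm tall, round well 52 mm diameter and 28 mm deep with a grey felt floor. Origin: centre of its underside; z up; the well's floor is 4 mm above the origin and the rim 32 mm above it.
- closed_canister: closed black canister with a ribbed lid, 41 mm diameter, 57 mm tall, not part of the job; origin: centre of its underside
- filter_cube: black microscope filter cube, 45x44x34 mm, not part of the job; origin: centre of its underside

How it is judged:
By the outcome, as a careful person would: the job done as asked, in the order asked, and still so for the second after the job is handed in, with the robot touching nothing.
It also fails if it takes over 125 s, if anything falls off the work surface, if the arm or the gripper's body presses on something with over 40 N, if the wrist force passes 120 N, or if a joint passes its speed limit or range.

## Working session

There is one attempt and no reset: what is moved stays moved. The work goes in short steps, each a Python script; the robot and the scene stay as the last script left them, time stands still between calls to the robot, and variables do not carry over. Pictures are saved under pics/ and viewed, and the job is handed in when it is done.

```bash
ls; mkdir -p pics; python3 - <<'E'
from rig import bot
import cv2,numpy as np
for n in("top","side"):
    c=bot.read_camera(n); cv2.imwrite(f"pics/{n}0.png",c["image"]); np.savez(f"{n}0.npz",**c)
    print(n,c["fovy"],c["cx"],c["cy"],c["k1"],c["eye"],c["attitude"])
print(bot.read_state(),bot.tip_reach)
E
```

```text
pics
top 52.31625875372243 266.55994300664815 207.89058804143812 0.04233573173310094 [ 337.55037596  -37.46576633 1114.57678697] [-0.08666296  0.71803715 -0.68551294  0.08357154]
side 48.41658681543528 277.29168308724223 207.25276992974142 -0.028339590779093555 [ 190.67107393 -621.46240367  586.83843336] [-0.42983371  0.85772493 -0.25076656  0.12910094]
{'clock': 0.1, 'joint_positions': array([ 1.27236223e+00,  3.00421804e-01,  1.52152901e+00, -3.07040196e-05,
        1.32069838e+00, -6.65845237e-02]), 'qvel': array([-1.21401934e-03,  5.39399123e-04, -3.56738061e-04, -1.99101026e-03,
        1.95405645e-05, -1.69101951e-03]), 'effort': array([ 3.16770762e-03, -5.44379425e+01, -3.62370551e+01,  3.20250058e-05,
        3.05909103e-03,  1.26438977e-05]), 'ee_pos': array([126.32208358, 535.09833676, 249.77037369]), 'tool_rot': array([-0.55425456,  0.5546955 ,  0.43851179, -0.43911524]), 'ft_force': array([-0.28021439, -0.52777697,  0.26052711]), 'moment': array([0.00043528, 0.00374769, 0.02506366]), 'grip_width': 85.49276361383663} 19.0
```

View pics/top0.png

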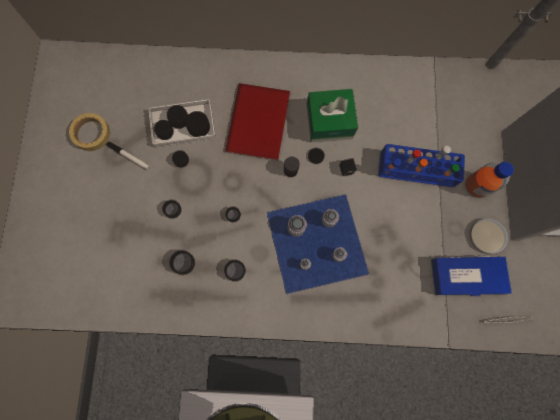

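View pics/side0.png

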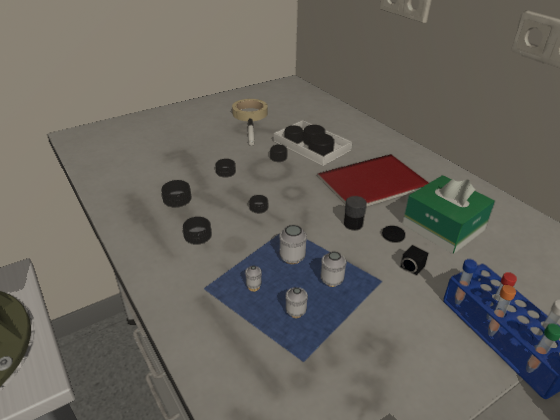

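```bash
cat > h.py <<'E'
import numpy as np,cv2
from scipy.spatial.transform import Rotation as R
def intr(c):
    f=210/np.tan(np.radians(float(c["fovy"]))/2)
    return np.array([[f,0,c["cx"]],[0,f,c["cy"]],[0,0,1.]]),np.array([float(c["k1"]),0,0,0])
def rot(q): return R.from_quat(np.asarray(q)[[1,2,3,0]]).as_matrix()
def cloud(c):
    K,D=intr(c); v,u=np.mgrid[:420,:560]
    n=cv2.undistortPoints(np.stack([u,v],-1).reshape(-1,1,2).astype(np.float64),K,D).reshape(420,560,2)
    d=np.asarray(c["depth"],float)[...,None]
    P=np.concatenate([n*d,d],-1)@rot(c["attitude"]).T+c["eye"]
    P[np.asarray(c["depth"])==0]=np.nan
    return P
def proj(c,p):
    K,D=intr(c); q=(np.atleast_2d(p)-c["eye"])@rot(c["attitude"])
    return cv2.projectPoints(q.reshape(-1,1,3).astype(float),np.zeros(3),np.zeros(3),K,D)[0].reshape(-1,2)
E
python3 - <<'E'
from h import *
for n in("top","side"):
    c=np.load(n+"0.npz"); P=cloud(c)
    if n=="top":
        px=dict(c1=(172,209),c2=(233,214),c3=(182,262),c4=(234,270),lid=(180,158),o1=(297,225),o2=(330,217),o3=(340,255),o4=(305,264),closed=(291,167),disc=(316,156),cube=(348,167),mat=(318,240),tab=(120,260),tab2=(380,120),tab3=(400,320))
    else: px=dict(c1=(225,167),c2=(259,203),c3=(176,193),c4=(197,230),o1=(292,243),o2=(334,268),o3=(297,303),o4=(253,278),mat=(260,310),tab=(120,200),tab2=(400,400))
    for k,(u,v) in px.items(): print(n,k,P[v,u].round(0),P[v-2:v+3,u-2:u+3,2].round(0).ravel().min())
    im=c["image"]
    r=im[140:290,140:370] if n=="top" else im[120:330,140:440]
    cv2.imwrite(f"pics/{n}crop.png",cv2.resize(r,None,fx=3 if n=="top" else 2.6,fy=3 if n=="top" else 2.6,interpolation=cv2.INTER_CUBIC))
E
```

```text
top c1 [596. 226.   3.] 2.0
top c2 [590.  62.   3.] 0.0
top c3 [456. 185.   6.] 1.0
top c4 [442.  50.   6.] 1.0
top lid [730. 211.  33.] 25.0
top o1 [ 555. -105.   68.] 65.0
top o2 [ 581. -188.   59.] 59.0
top o3 [ 486. -214.   55.] 48.0
top o4 [ 461. -129.   47.] 43.0
top closed [709. -85.  61.] 55.0
top disc [ 763. -155.    6.] nan
top cube [ 724. -237.   39.] 30.0
top mat [ 531. -166.   -1.] -1.0
top tab [455. 346.   2.] -4.0
top tab2 [ 882. -334.   -1.] -4.0
top tab3 [ 338. -373.    2.] -3.0
side c1 [601. 238.   2.] 1.0
side c2 [594.  70.   2.] -1.0
side c3 [459. 197.   3.] -0.0
side c4 [444.  58.   3.] -1.0
side o1 [ 546. -122.   54.] nan
side o2 [ 572. -207.   50.] nan
side o3 [ 482. -230.   41.] 33.0
side o4 [ 456. -142.   34.] nan
side mat [ 446. -179.   -2.] -2.0
side tab [349. 245.  -2.] -5.0
side tab2 [ 524. -419.   -0.] -4.0
```

View pics/topcrop.png

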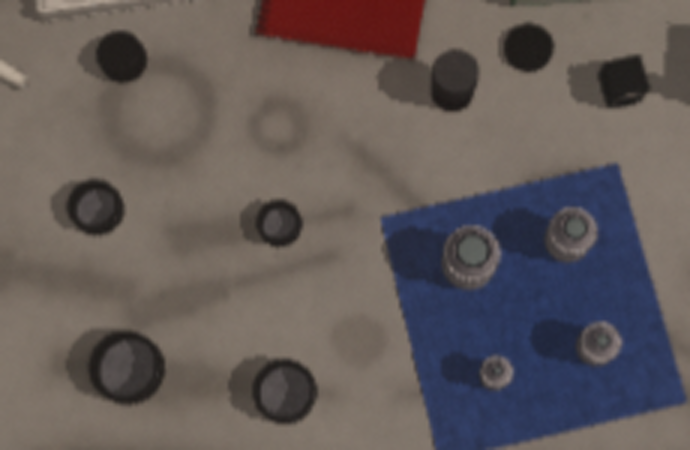

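View pics/sidecrop.png

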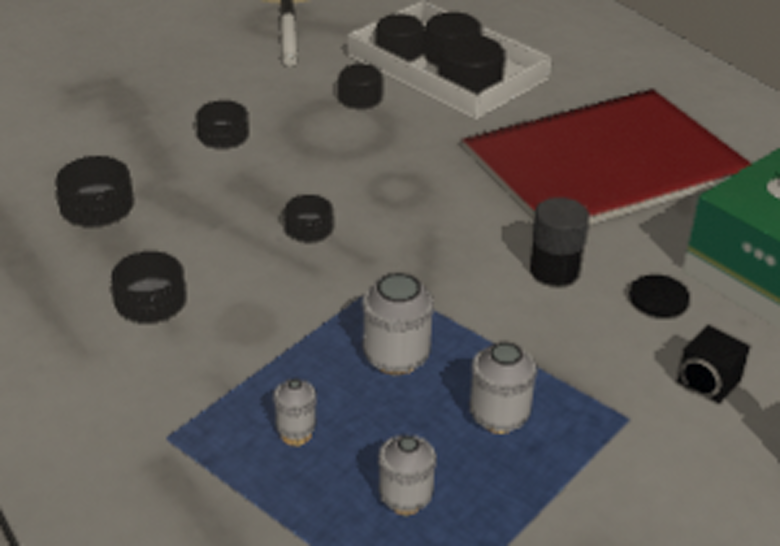

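```bash
cat > fit.py <<'E'
from h import *
from scipy.optimize import fsolve
CUP=dict(slim=(38,22),medium=(45,25),large=(52,29),widest=(59,32))
OBJ=dict(slim=(26,46,20,38),medium=(33,52,21,43),large=(40,60,25,50),widest=(47,66,32,55))
def rings(kind,name):
    if kind=="cup": d,h=CUP[name]; return [(d/2,0),(d/2,h)]
    d,h,t,s=OBJ[name]; return [(t/2,0),(t/2,5),(d/2,10),(d/2,s)]
A=np.linspace(0,2*np.pi,60)
def hullmom(c,xy,kind,name,noseR=None):
    rr=rings(kind,name)
    if noseR: rr=rr+[(noseR,OBJ[name][1])]
    p=np.concatenate([np.c_[xy[0]+r*np.cos(A),xy[1]+r*np.sin(A),0*A+z] for r,z in rr])
    h=cv2.convexHull(proj(c,p).astype(np.float32))
    m=cv2.moments(h); return np.array([m["m10"]/m["m00"],m["m01"]/m["m00"]]),m["m00"],h
def mask(c,kind,px,half=24):
    im=np.asarray(c["image"]).astype(int); u,v=px
    b,g,r=im[...,0],im[...,1],im[...,2]; mx=im.max(-1)
    if kind=="cup": m=(mx<MAXD)
    else: m=(b-r<20)&(mx>45)
    w=np.zeros_like(m); w[v-half:v+half,u-half:u+half]=1
    m=(m&w).astype(np.uint8)
    if kind=="cup": m=cv2.morphologyEx(m,cv2.MORPH_OPEN,np.ones((3,3),np.uint8))
    n,l,s,ce=cv2.connectedComponentsWithStats(m)
    # component nearest
    best=max(range(1,n),key=lambda i:s[i,4]-8*np.hypot(*(ce[i]-px)))
    cs,_=cv2.findContours((l==best).astype(np.uint8),cv2.RETR_EXTERNAL,cv2.CHAIN_APPROX_NONE)
    f=cv2.convexHull(np.concatenate(cs)); o=np.zeros_like(m); cv2.fillPoly(o,[f],1)
    mm=cv2.moments(o,True); return np.array([mm["m10"]/mm["m00"],mm["m01"]/mm["m00"]]),mm["m00"],o
MAXD=45
def fit(c,kind,name,px,xy0,noseR=None,half=24):
    cen,a,o=mask(c,kind,px,half)
    s=fsolve(lambda q:hullmom(c,q,kind,name,noseR)[0]-cen,xy0)
    return s,a,hullmom(c,s,kind,name,noseR)[1],hullmom(c,s,kind,name,noseR)[2],o
NOSE=dict(slim=5,medium=7,large=10,widest=13)
E
python3 - <<'E'
from fit import *
T=dict(top=[("cup","medium",(172,209)),("cup","slim",(233,214)),("cup","widest",(182,262)),("cup","large",(234,270)),("obj","widest",(297,225)),("obj","large",(330,217)),("obj","medium",(340,255)),("obj","slim",(305,264))],
side=[("cup","medium",(225,167)),("cup","slim",(259,203)),("cup","widest",(176,193)),("cup","large",(197,230)),("obj","widest",(292,243)),("obj","large",(334,268)),("obj","medium",(297,303)),("obj","slim",(253,278))])
for n in T:
    c=dict(np.load(n+"0.npz")); im=c["image"]
    S=3; v=cv2.resize(im,None,fx=S,fy=S,interpolation=cv2.INTER_CUBIC)
    print(n,"dark levels", im[220,110:].max(-1)[:3])
    for k,m,px in T[n]:
        s,a,b,h,o=fit(c,k,m,px,(530,0),NOSE[m] if k=="obj" else None)
        print(n,k,m,s.round(1),"area",a,round(b))
        cv2.polylines(v,[((h+.5)*S-.5).round().astype(int)],True,(0,255,0),1)
        cs,_=cv2.findContours(cv2.resize(o,None,fx=S,fy=S,interpolation=cv2.INTER_NEAREST),cv2.RETR_EXTERNAL,cv2.CHAIN_APPROX_NONE); cv2.drawContours(v,cs,-1,(0,0,255),1)
    v=v[190*S:290*S,145*S:370*S] if n=="top" else v[150*S:330*S,150*S:370*S]
    cv2.imwrite(f"pics/{n}fit.png",v)
E
```

```text
top dark levels [116 115 114]
top cup medium [576.4 217.6] area 20.0 274Traceback (most recent call last):
  File "<stdin>", line 9, in <module>
  File "fit.py", line 31, in fit
    cen,a,o=mask(c,kind,px,half)
            ~~~~^^^^^^^^^^^^^^^^
  File "fit.py", line 25, in mask
    best=max(range(1,n),key=lambda i:s[i,4]-8*np.hypot(*(ce[i]-px)))
ValueError: max() iterable argument is empty
```

```bash
python3 - <<'E'
import numpy as np
for n,(u,v) in (("top",(233,214)),("top",(182,262)),("side",(259,203))):
    m=np.load(n+"0.npz")["image"].max(-1)
    for r in range(v-12,v+13,2): print(m[r,u-18:u+17])
    print()
E
```

```text
[127 128 127 125 126 124 124 124 124 125 125 124 125 125 125 125 127 127
 126 125 125 125 124 124 124 125 125 125 127 127 126 126 127 125 128]
[125 125 125 124 126 125 124 122 123 124 124 125 125 125 124 126 127 127
 127 125 126 124 124 124 123 121 122 124 124 124 124 124 123 124 124]
[122 121 123 123 122 123 125 125 121 120 106 104 119 119 118 100  95  89
  88  89 104 119 122 124 123 124 122 122 123 122 121 120 121 123 121]
[120 119 121 120 120 120 119 104  88  85  83  80  68  50  42  37  37  36
  35  36  37  47  66  91 117 121 121 120 119 120 118 119 118 115 116]
[116 116 117 116 114 100  85  82  80  81  77  55  39  36  49  67  76  71
  57  54  51  44  35  43  86 112 116 116 114 113 115 113 112 108 106]
[107 108 107 109 106  80  75  73  74  71  57  38  37  56  79  84  85  81
  73  60  59  55  54  42  43  80 104 108 109 107 107 105 106 106 105]
[102 104 103 103 100  76  71  71  70  69  49  38  46  78  82  82  83  79
  80  62  60  57  57  45  38  58 102 111 112 113 114 111 113 115 115]
[101 100  99 100 100  90  74  72  71  70  60  43  48  77  81  80  80  79
  65  61  61  58  49  41  
[... 3778 characters left out ...]
12 112 111 111 104  59  32  31  34  33  34  34  33  34  33
  32  33  37  36  35  34  37  34  45  83 112 113 114 114 113 113 112]
[111 112 113 114 115 114 114 110  84  41  33  33  31  33  33  32  33  35
  36  34  35  34  32  34  34  41  71 108 111 112 112 113 113 113 112]
[108 109 112 114 114 110 109 110 113 111  91  56  52  33  32  33  34  35
  32  35  35  34  37  49  75 102 102 103 106 108 110 110 110 111 112]
[103 104 106 107 110 110 110 109 110 111 112 112 113 111  97  94  74  73
  75  83  86 100 110 110 108 105 103 103 101 102 105 107 108 108 109]
[104 102 102 102 102 104 105 106 108 109 109 110 111 111 112 112 112 112
 111 111 111 112 113 112 112 110 109 107 104 102  99  99 101 102 103]
```

```bash
sed -i 's/MAXD=45/MAXD=62/; s/    if kind=="cup": m=cv2.morph.*//' fit.py
cat > run.py <<'E'
from fit import *
T=dict(top=[("cup","medium",(172,209)),("cup","slim",(233,214)),("cup","widest",(182,262)),("cup","large",(234,270)),("obj","widest",(297,225)),("obj","large",(330,217)),("obj","medium",(340,255)),("obj","slim",(305,264))],
side=[("cup","medium",(225,167)),("cup","slim",(259,203)),("cup","widest",(176,193)),("cup","large",(197,230)),("obj","widest",(292,243)),("obj","large",(334,268)),("obj","medium",(297,303)),("obj","slim",(253,278))])
for n in T:
    c=dict(np.load(n+"0.npz")); im=c["image"]
    S=3; v=cv2.resize(im,None,fx=S,fy=S,interpolation=cv2.INTER_CUBIC)
    for k,m,px in T[n]:
        s,a,b,h,o=fit(c,k,m,px,(530,0),NOSE[m] if k=="obj" else None,18 if n=="top" else 23)
        print(n,k,m,s.round(1),"area",a,round(b))
        cv2.polylines(v,[((h+.5)*S-.5).round().astype(int)],True,(0,255,0),1)
        cs,_=cv2.findContours(cv2.resize(o,None,fx=S,fy=S,interpolation=cv2.INTER_NEAREST),cv2.RETR_EXTERNAL,cv2.CHAIN_APPROX_NONE); cv2.drawContours(v,cs,-1,(0,0,255),1)
    v=v[190*S:290*S,145*S:370*S] if n=="top" else v[150*S:330*S,150*S:370*S]
    cv2.imwrite(f"pics/{n}fit.png",v)
E
python3 run.py
```

```text
top cup medium [594.8 226. ] area 264.0 274
top cup slim [587.9  63.4] area 190.0 186
top cup widest [454.5 184.3] area 496.0 486
top cup large [440.8  48.8] area 355.0 356
top obj widest [ 560.3 -104.8] area 357.0 323
top obj large [ 585.1 -190.7] area 266.0 245
top obj medium [ 492.3 -215.9] area 183.0 168
top obj slim [ 463.9 -129.6] area 113.0 99
side cup medium [592.9 220.7] area 314.0 334
side cup slim [585.3  59.8] area 299.0 309
side cup widest [453.5 179.7] area 674.0 695
side cup large [438.8  45. ] area 661.0 685
side obj widest [566.6 -91.8] area 1705.0 850
side obj large [ 597.1 -182.7] area 1376.0 702
side obj medium [ 490.1 -216.1] area 617.0 565
side obj slim [ 461.  -129.5] area 427.0 349fit.py:32: RuntimeWarning: The iteration is not making good progress, as measured by the 
 improvement from the last ten iterations.
  s=fsolve(lambda q:hullmom(c,q,kind,name,noseR)[0]-cen,xy0)
```

View pics/topfit.png

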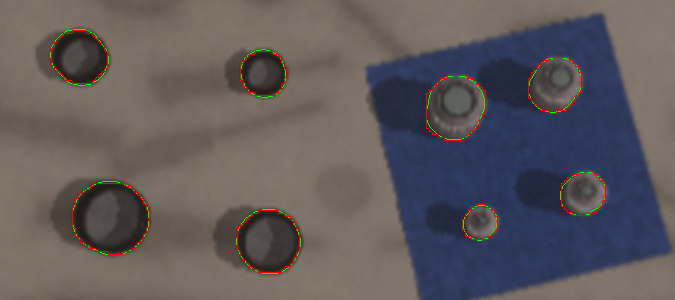

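View pics/sidefit.png

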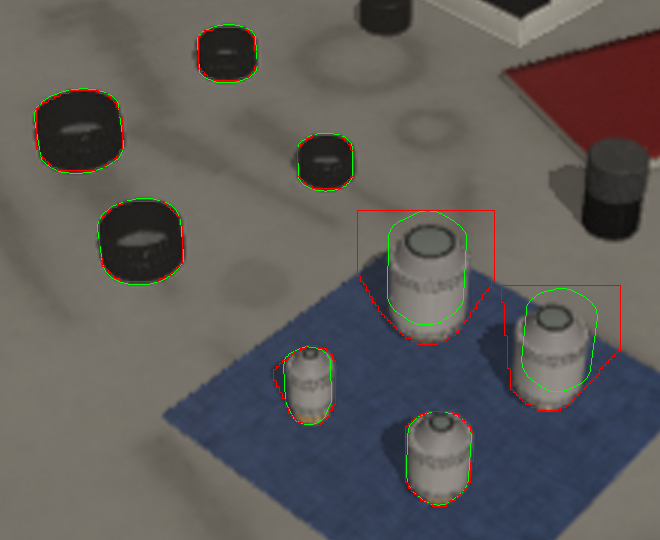

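```bash
cat > arm.py <<'E'
from rig import bot
import numpy as np
from scipy.spatial.transform import Rotation as R
OBJP=dict(slim=(462.5,-129.5),medium=(491.2,-216),large=(584,-191),widest=(559,-105))
CUPP=dict(slim=(586.6,61.6),medium=(594,223.3),large=(440,47),widest=(454,182))
DIA=dict(slim=26,medium=33,large=40,widest=47)
TZ=dict(slim=42.5,medium=45.5,large=50,widest=54)   # TCP above object underside
def q(th):
    x=np.array([np.cos(th),np.sin(th),0]);y=np.array([0,0,-1.]);z=np.cross(x,y)
    a=R.from_matrix(np.c_[x,y,z]).as_quat(); return np.array([a[3],a[0],a[1],a[2]])
def st(tag=""):
    s=bot.read_state(); print(tag,"t",round(s["clock"],2),s["ee_pos"].round(1),"w",round(s["grip_width"],2),"F",s["ft_force"].round(1)); return s
E
python3 - <<'E'
from arm import *
s=bot.read_state(); a=s["tool_rot"]; print(R.from_quat(a[[1,2,3,0]]).as_matrix().round(2))
for th in (0,np.pi,0.25,0.25-np.pi):
    print(th)
    for d in (OBJP,CUPP):
        for k,p in d.items():
            r=bot.ik([*p,200],q(th)); print(k,None if r is None else r.round(2), bot.ik([*p,50],q(th)) is not None)
E
```

```text
[[ 0.23 -0.   -0.97]
 [ 0.97 -0.    0.23]
 [-0.   -1.    0.  ]]
0
slim [-0.35  0.2   1.77 -0.    1.17 -0.35] True
medium [-0.48  0.32  1.62 -0.    1.2  -0.48] True
large [-0.38  0.48  1.38 -0.    1.27 -0.38] True
widest [-0.25  0.39  1.53 -0.    1.23 -0.25] True
slim [ 0.04  0.43  1.46 -0.    1.25  0.04] True
medium [ 0.3   0.53  1.32 -0.    1.29  0.3 ] True
large [ 0.02  0.11  1.87 -0.    1.16  0.02] True
widest [ 0.31  0.21  1.75 -0.    1.18  0.31] True
3.141592653589793
slim None False
medium None False
large None False
widest None False
slim None False
medium None False
large None False
widest None False
0.25
slim [-0.35  0.2   1.77 -0.    1.17 -0.6 ] True
medium [-0.48  0.32  1.62 -0.    1.2  -0.73] True
large [-0.38  0.48  1.38 -0.    1.27 -0.63] True
widest [-0.25  0.39  1.53 -0.    1.23 -0.5 ] True
slim [ 0.04  0.43  1.46 -0.    1.25 -0.21] True
medium [ 0.3   0.53  1.32 -0.    1.29  0.05] True
large [ 0.02  0.11  1.87 -0.    1.16 -0.23] True
widest [ 0.31  0.21  1.75 -0.    1.18  0.06] True
-2.891592653589793
slim [-0.35  0.2   1.77  0.    1.17  2.54] True
medium [-0.48  0.32  1.62  0.    1.2   2.41] True
large [-0.38  0.48  1.38  0.    1.27  2.52] True
widest None False
slim None False
medium None False
large None False
widest None False
```

```bash
cat >> arm.py <<'E'
def pick(k):
    p=OBJP[k]; Q=q(0)
    bot.move_gripper(min(85,DIA[k]+32))
    bot.move_to([*p,160],Q); st("above")
    hit=bot.servo_line([*p,TZ[k]],speed=90,until_force=8); st(f"down hit={hit}")
    if hit: return False
    bot.move_gripper(DIA[k]-4,grip_force=40); st("grip")
    bot.servo_line([*p,TZ[k]+10],speed=30); st("lift")
    bot.servo_line([*p,170],speed=150); st("up")
def snap(tag):
    import cv2
    for n in("top","side"):
        c=bot.read_camera(n); np.savez(f"{n}_{tag}.npz",**c); cv2.imwrite(f"pics/{n}_{tag}.png",c["image"])
E
python3 - <<'E'
from arm import *
k="medium"; pick(k)
p=CUPP[k]; bot.move_to([*p,170],q(0)); bot.servo_line([*p,TZ[k]+40],speed=120); st("hover"); snap("m1")
E
```

```text
above t 3.39 [ 491.5 -215.5  160. ] w 65.14 F [0.7 0.9 0.3]
down hit=False t 4.82 [ 491.5 -216.1   46. ] w 65.18 F [-0.1  0.1  0.7]
grip t 5.22 [ 491.4 -216.1   46. ] w 30.6 F [-2.2  0.5  6.6]
lift t 5.7 [ 491.2 -216.    55.6] w 30.81 F [ 0.1 -0.3 -0.8]
up t 6.62 [ 490.8 -215.8  169.1] w 30.72 F [-1.   0.6 -2. ]
hover t 9.12 [594.4 223.3  86.4] w 30.46 F [ 0.1  0.8 -1.5]
```

View pics/side_m1.png

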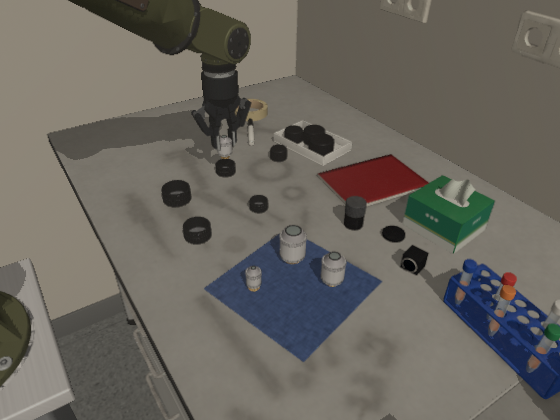

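```bash
python3 - <<'E'
import cv2
a=cv2.imread("pics/side_m1.png")[90:190,180:270]; b=cv2.imread("pics/top_m1.png")[150:280,120:260]
cv2.imwrite("pics/z1.png",cv2.resize(a,None,fx=6,fy=6,interpolation=cv2.INTER_CUBIC)); cv2.imwrite("pics/z2.png",cv2.resize(b,None,fx=4,fy=4,interpolation=cv2.INTER_CUBIC))
E
```

```text
(no output)
```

View pics/z1.png

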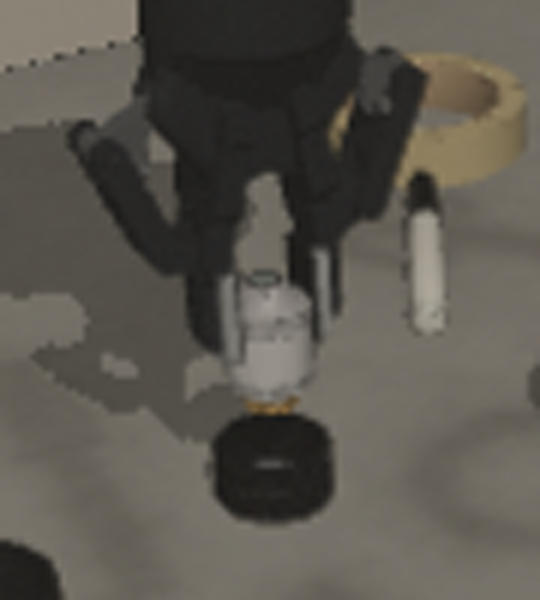

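View pics/z2.png

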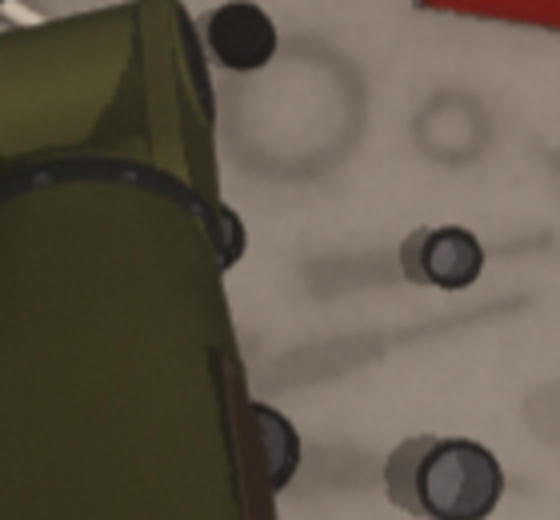

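```bash
cat > ov.py <<'E'
import sys; from fit import *
def ov(tag,name,tcp,off,cup,crop,S=6,out="ov"):
    c=dict(np.load(f"side_{tag}.npz")); v=cv2.resize(c["image"],None,fx=S,fy=S,interpolation=cv2.INTER_CUBIC)
    def ring(x,y,r,z,col):
        p=proj(c,np.c_[x+r*np.cos(A),y+r*np.sin(A),0*A+z]); cv2.polylines(v,[((p+.5)*S-.5).round().astype(int).reshape(-1,1,2)],True,col,1)
    d,h,t,s=OBJ[name]; b=tcp[2]-off
    for r,z in((t/2,0),(t/2,5),(d/2,10),(d/2,s)): ring(tcp[0],tcp[1],r,b+z,(0,255,0))
    d,h=CUP[name]
    for z in (0,h): ring(*cup,d/2,z,(0,0,255))
    x0,x1,y0,y1=crop; cv2.imwrite(f"pics/{out}.png",v[y0*S:y1*S,x0*S:x1*S])
E
python3 - <<'E'
from ov import *
ov("m1","medium",(594.4,223.3,86.4),46,(594.,223.3),(190,270,105,190),out="ovm1")
c=dict(np.load("side_m1.npz")); print(fit(c,"cup","medium",(225,167),(590,220),None,14)[0])
E
```

```text
[592.26002397 221.57745462]
```

View pics/ovm1.png

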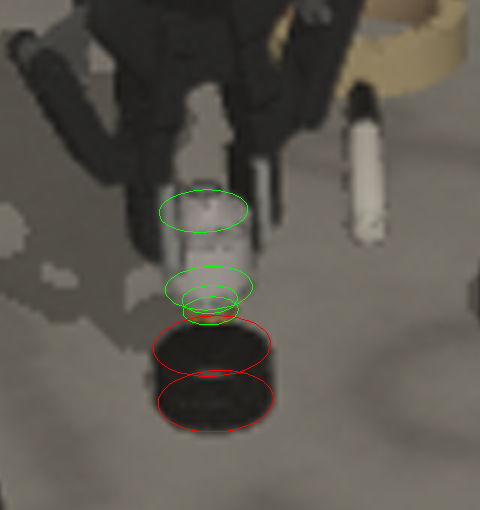

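```bash
cat >> arm.py <<'E'
def place(k,p,hover=40):
    Q=q(0)
    hit=bot.servo_line([*p,TZ[k]+4+8],speed=60,until_force=6); st(f"near hit={hit}")
    if hit: return
    hit=bot.servo_line([*p,TZ[k]+4-6],speed=12,until_force=6); s=st(f"seat hit={hit}")
    print("seat height over expected",round(s["ee_pos"][2]-TZ[k]-4,1))
E
python3 - <<'E'
from arm import *
place("medium",(593.8,222.3)); snap("m2")
E
python3 -c "
import cv2
a=cv2.imread('pics/side_m2.png')[105:190,190:270];cv2.imwrite('pics/z3.png',cv2.resize(a,None,fx=6,fy=6,interpolation=cv2.INTER_CUBIC))"
```

```text
near hit=False t 9.84 [593.8 222.3  57.4] w 30.37 F [ 0.5 -0.4 -0.1]
seat hit=True t 10.63 [593.8 222.3  48. ] w 30.58 F [-0.6  0.5  6.6]
seat height over expected -1.5
```

View pics/z3.png

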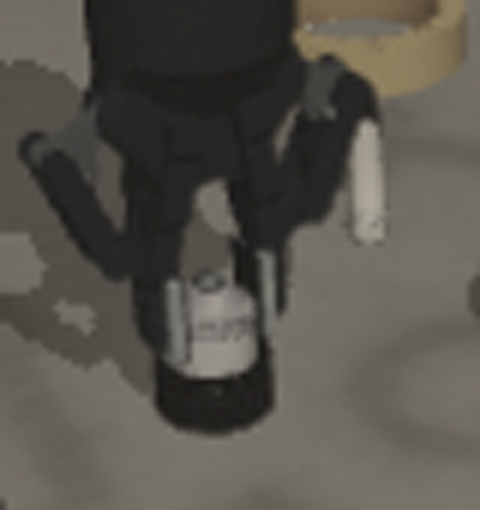

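```bash
cat >> arm.py <<'E'
def release(k):
    bot.move_gripper(DIA[k]+14); s=st("open"); x,y,_=s["ee_pos"]
    bot.servo_line([x,y,TZ[k]+30],speed=50); bot.servo_line([x,y,170],speed=150); st("away")
def go(k,dx=0,dy=0):
    p=CUPP[k]; bot.move_to([p[0]+dx,p[1]+dy,170],q(0)); bot.servo_line([p[0]+dx,p[1]+dy,TZ[k]+40],speed=120); st("hover")
E
python3 - <<'E'
from arm import *
release("medium")
pick("large"); snap("l0"); go("large"); snap("l1")
E
python3 - <<'E'
from ov import *
ov("l1","large",(440,47,90.5),50,(440,47),(155,245,150,255),out="ovl1",S=6)
a=cv2.imread('pics/side_l0.png')[40:340,150:430];cv2.imwrite('pics/zl0.png',cv2.resize(a,None,fx=2,fy=2))
E
```

```text
open t 11.04 [593.3 222.1  47.1] w 46.94 F [-0.2 -0.6  1. ]
away t 12.54 [592.9 222.  168.9] w 46.57 F [-0.5 -0.5 -0.5]
above t 14.43 [ 584.3 -190.   160. ] w 72.02 F [-0.1 -0.  -0.3]
down hit=False t 15.81 [ 584.3 -191.1   50.6] w 71.95 F [-0.6  0.1 -0.4]
grip t 16.22 [ 584.1 -191.1   50.5] w 37.64 F [-3.2 -0.1  4.9]
lift t 16.7 [ 584. -191.   60.] w 37.56 F [-0.3 -0.6 -1.7]
up t 17.58 [ 583.6 -190.8  168.9] w 37.85 F [ 0.2  1.1 -3. ]
hover t 19.57 [440.5  46.8  90.5] w 37.5 F [ 0.2  0.9 -2.3]
```

View pics/ovl1.png

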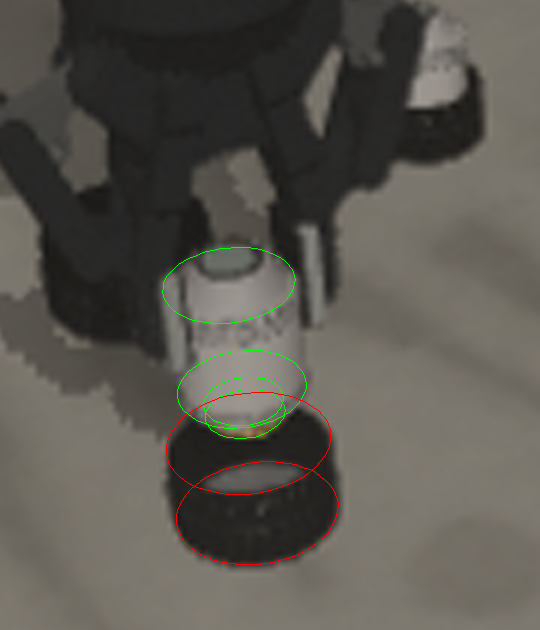

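View pics/zl0.png

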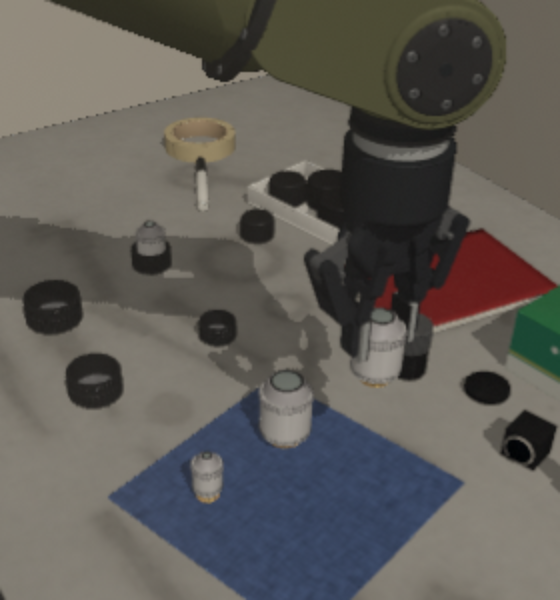

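```bash
python3 - <<'E'
from arm import *
place("large",(440,46.5)); 
if abs(bot.read_state()["ee_pos"][2]-54)<4: release("large"); pick("widest"); snap("w0"); go("widest"); snap("w1")
E
python3 - <<'E'
from ov import *
ov("w1","widest",(454,182,94.5),54,(454,182),(130,225,110,215),out="ovw1",S=6)
a=cv2.imread('pics/side_w1.png')[40:340,130:410];cv2.imwrite('pics/zw0.png',cv2.resize(a,None,fx=2,fy=2))
E
```

```text
near hit=False t 20.29 [440.   46.5  61.9] w 37.53 F [ 0.1  0.9 -2.6]
seat hit=True t 21.08 [440.   46.5  52.5] w 37.5 F [-2.1 -0.5  6.7]
seat height over expected -1.5
open t 21.39 [439.5  46.5  52. ] w 53.89 F [-0.4  0.5 -0.3]
away t 22.85 [439.1  46.5 169.1] w 54.13 F [ 0.9 -0.9  0.7]
above t 24.02 [ 558.6 -104.5  159.8] w 79.07 F [0.3 0.7 0.7]
down hit=False t 25.34 [ 559.3 -105.1   54.6] w 79.08 F [ 0.3 -0.   0.2]
grip t 25.76 [ 559.1 -105.    54.6] w 44.45 F [-2.8 -0.2  7.1]
lift t 26.24 [ 559. -105.   64.] w 44.23 F [ 0.4  0.5 -4.2]
up t 27.1 [ 558.5 -104.9  168.9] w 44.77 F [-0.1  0.3 -3.4]
hover t 29.15 [454.5 182.   94.6] w 44.2 F [ 0.4 -0.2 -3.4]
```

View pics/ovw1.png

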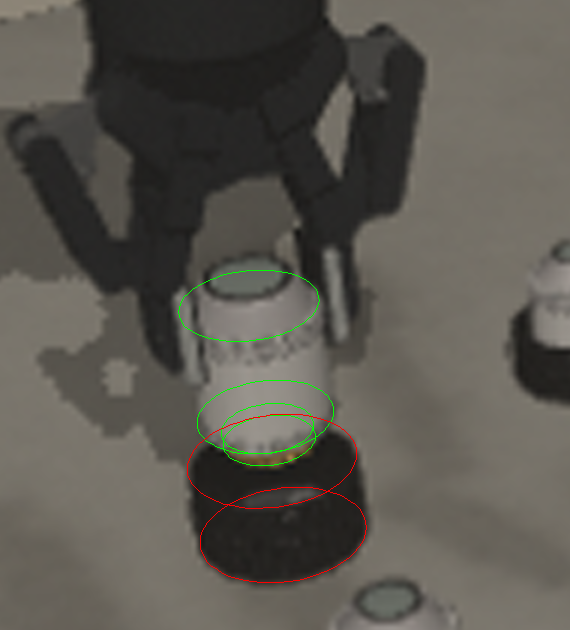

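View pics/zw0.png

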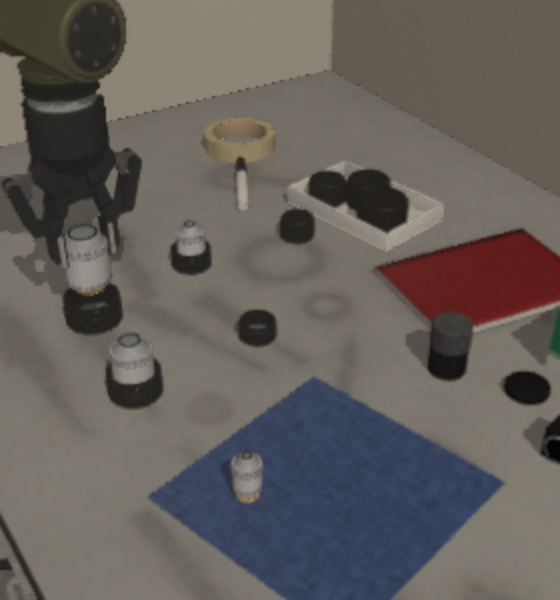

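```bash
python3 - <<'E'
from arm import *
place("widest",(454,181.8)); 
if abs(bot.read_state()["ee_pos"][2]-58)<4: release("widest"); pick("slim"); go("slim"); snap("s1")
E
python3 - <<'E'
from ov import *
ov("s1","slim",(587,61.6,83),43,(586.6,61.6),(215,305,135,225),out="ovs1",S=6)
E
```

```text
near hit=False t 29.87 [454.  181.8  65.9] w 44.65 F [-0.1  1.  -2.6]
seat hit=True t 30.66 [454.  181.8  56.6] w 44.55 F [-2.1 -0.4  6.9]
seat height over expected -1.4
open t 30.97 [453.5 181.6  55.9] w 60.85 F [0.5 0.3 0.9]
away t 32.4 [453.1 181.5 169.1] w 61.26 F [ 0.3  0.6 -0.3]
above t 33.81 [ 462.7 -128.8  160. ] w 57.68 F [-0.9  0.8 -0.1]
down hit=False t 35.27 [ 462.8 -129.6   43. ] w 58.13 F [-0.5 -0.3 -1.1]
grip t 35.67 [ 462.7 -129.6   43. ] w 23.68 F [-0.8  1.   5.7]
lift t 36.15 [ 462.5 -129.5   52.6] w 23.25 F [-0.6 -0.4 -0. ]
up t 37.08 [ 462.1 -129.4  169.1] w 23.44 F [-0.4 -0.2 -0.4]
hover t 38.87 [587.   61.4  83.3] w 23.44 F [ 0.2 -0.3 -0.9]
```

View pics/ovs1.png

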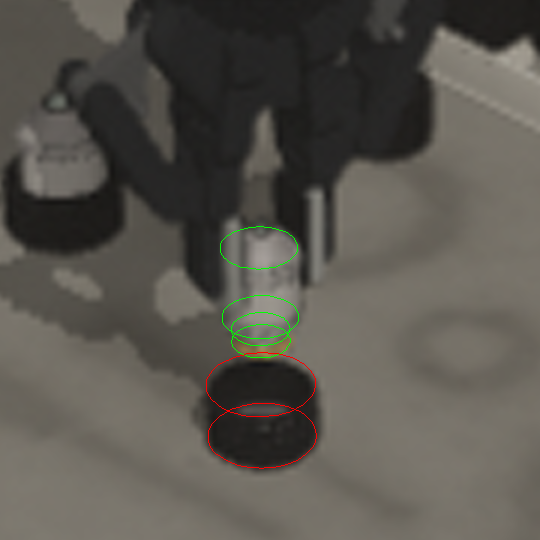

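```bash
python3 - <<'E'
from arm import *
place("slim",(586.8,61)); 
if abs(bot.read_state()["ee_pos"][2]-46.5)<4:
    release("slim"); bot.move_to([350,-350,300],q(0)); snap("f")
E
python3 - <<'E'
from ov import *
b=cv2.imread('pics/top_f.png')[140:290,140:370];cv2.imwrite('pics/zf_t.png',cv2.resize(b,None,fx=3.4,fy=3.4,interpolation=cv2.INTER_CUBIC))
a=cv2.imread('pics/side_f.png')[130:300,140:440];cv2.imwrite('pics/zf_s.png',cv2.resize(a,None,fx=2.6,fy=2.6,interpolation=cv2.INTER_CUBIC))
P=cloud(dict(np.load("top_f.npz")))
for k,p in dict(slim=(587,61),medium=(594,222),large=(440,46.5),widest=(454,182)).items():
    m=np.hypot(P[...,0]-p[0],P[...,1]-p[1])<10; print(k,np.nanpercentile(P[...,2][m],90).round(1),"expected",OBJ[k][1]+4)
E
```

```text
near hit=False t 39.58 [586.8  61.   54.4] w 23.46 F [ 0.1  0.8 -0.8]
seat hit=True t 40.38 [586.8  61.   45. ] w 23.57 F [-1.3  0.4  5.4]
seat height over expected -1.5
open t 40.69 [586.3  61.   44.2] w 40.13 F [ 0.2 -0.1  0.3]
away t 42.21 [585.9  61.  168.9] w 40.03 F [ 0.8  0.8 -0.4]
slim 52.2 expected 50
medium 58.5 expected 56
large 68.1 expected 64
widest 72.7 expected 70
```

View pics/zf_t.png

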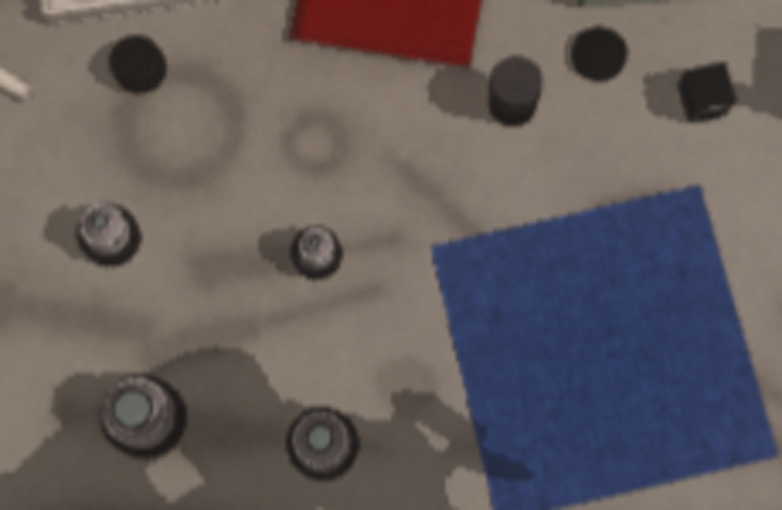

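View pics/zf_s.png

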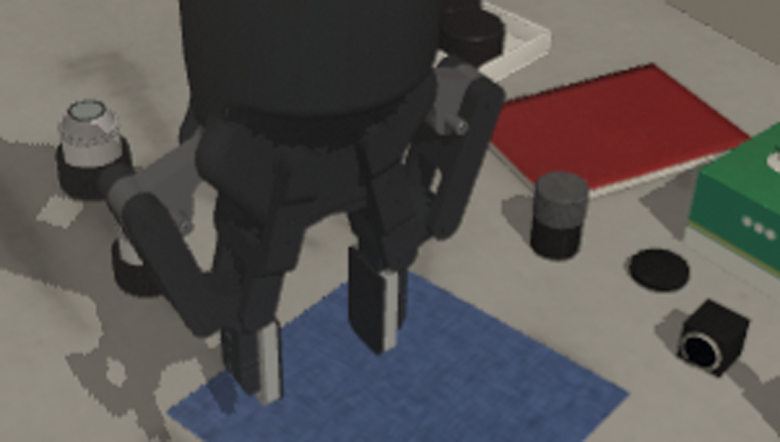

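```bash
python3 - <<'E'
from arm import *
import cv2
bot.move_to([300,-300,380],q(0)); bot.move_joints([1.272,0.3,1.521,0,1.321,-0.067]); st(); snap("g")
a=cv2.imread('pics/side_g.png')[130:300,140:440];cv2.imwrite('pics/zg_s.png',cv2.resize(a,None,fx=2.6,fy=2.6,interpolation=cv2.INTER_CUBIC))
E
```

```text
t 47.63 [127.2 535.  250.4] w 40.19 F [ 0.3 -0.3 -0. ]
```

View pics/zg_s.png

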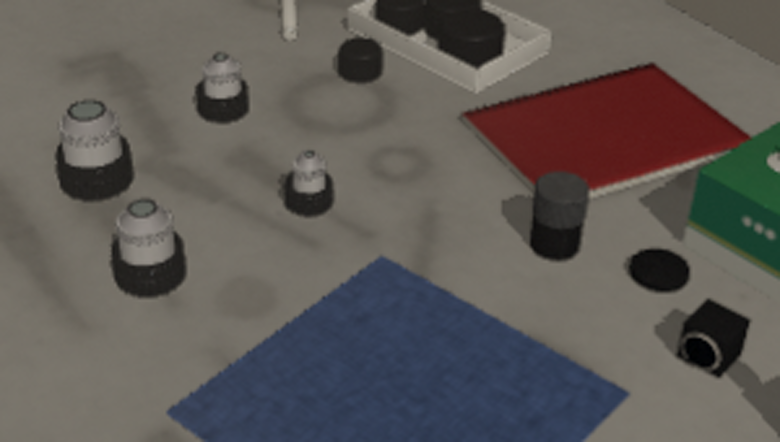

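All four objectives stand upright in their cups, at crop pixels (90,150), (147,250), (222,85) and (309,185). The closed canister and the filter cube have not moved.

```bash
python3 -c "
from rig import bot
bot.finish_job()"
```

```text
the job is handed in; nothing more can be done
```

All four objectives are standing lens up in the canister bottoms that fit them, and the job was handed in at about 48 s of the 125 s allowed. I picked them one at a time in the order medium, large, widest, slim. Each was checked over its cup with the side camera, lowered until it touched the felt, then released.

- **Seating:** each one stopped 1.4–1.5 mm lower than I had reckoned. That is the same for all four, and most likely comes from the mat's thickness and the arm sitting slightly high when gripping. None stopped early on a rim.
- **Final pictures:** all four are upright and down in their cups. The closed canister and filter cube appear where they were at the start.
- **Readings that disagreed:**
  - The top camera put the lens tops 2–4 mm higher than they should be. It also read other objects a few mm high before the job, so I put this down to camera error.
  - The two cameras differed by up to about 5 mm on the cup positions. I used values in between, and each cup fitted without trouble.
  - The gripper read about 2.5 mm narrower than the stated barrel diameters on every grasp. The holds were firm and nothing slipped.

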